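# Lay the box section in the welding jig

## Task

Load the welding jig by pushing only: tip the standing steel box section over so that it lies along the jig's channel, then push it along the channel until it is fully home against the yellow stop. Then push the red hold-down bar over so that it drops onto the box section. Do not lift the box section at any time, and leave the other things on the bench where they are.

Things in the scene. Friction and masses are not known exactly. Their poses are not given: they have to be found in the camera images.
- jig: Blue welding jig fixed to the bench, plate 340 x 130 x 8 mm. Origin: centre of its underside, on the bench; z up; x runs along the channel to the yellow stop. Channel floor at z = 8 mm. Two aluminium rails, tops at z = 28, inner faces at y = +-30 mm, run from x = -160 to +150. A steel post outside the rail at x = 60, y = 48 carries the hold-down: hinge axis along x at z = 64, post top at 72.
- stop_face (a point): Centre of the working face of the yellow stop, 25 mm above the channel floor (jig x = 120, y = 0, z = 33 mm); axes as the jig's. The stop is 12 mm thick, 76 mm wide, its top at z = 60 mm.
- tube_center (a point): Centre of the steel box section, 50 x 50 x 140 mm, closed ends with copper-coloured caps, 0.35 to 0.7 kg, loose; its z axis runs along its length. It starts standing in the channel, at jig x = -130 to -90 mm, sides within 4 degrees of the channel's. Tipped towards the stop it falls into the channel by itself and lies some 35 to 95 mm short of the stop.
- hold_down (a joint): Angle (rad) of the red hold-down bar. 0 = open, as at the start: it leans back 20 degrees past upright, away from the channel (to the jig's +y), at rest on its hinge stop. It grows as the bar swings over the channel: upright at 0.35, then it falls over by itself; 1.92 = resting on the lying box section; 2.2 = hinge end. Under 1 N at the tip moves it.
- hold_down_tip (a point): Free end of the red hold-down bar, 80 mm from the hinge; the bar is 12 mm wide (along jig x) and 8 mm thick, its red plastic end 18 mm wide and 10 mm thick. When open the end is 137 mm above the bench, at jig x = 60, y = 81 mm.
- spray_can: Bystander: upright spray can, 60 mm across, 150 mm tall; origin at the centre of its underside.
- mug: Bystander: blue mug, 80 mm across, 90 mm tall; origin at the centre of its underside.
- magnet: Bystander: flat red welding magnet with a steel diagonal, about 90 x 90 x 18 mm, lying; origin at the centre of its underside.
- jar: Bystander: closed amber jar, 64 mm across, 85 mm tall; origin at the centre of its underside.
Things that resemble listed ones, but are neither listed nor needed, are in the scene too. Leave any black look-alike of the part that bears tube_center alone.

How it is judged:
By the outcome, as a careful person would: the job done as asked, in the order asked, and still so for the second after the job is handed in, with the robot touching nothing.
It also fails if it takes over 59 s, if anything falls off the work surface, if the arm or the gripper's body presses on something with over 40 N, if the wrist force passes 120 N, or if a joint passes its speed limit or range.

## Robot

A 7-joint arm with a two-finger parallel gripper is mounted at the origin on the work surface. World frame = base frame: x ahead of the robot, y to its left, z up, the work surface at z = 0. Lengths are in m, angles in degrees, forces in N, time in s.
With the tool pointing down it reaches from about 0.425 to 0.875 m from the base axis. Payload 4.7 kg.
Tool frame: the origin (TCP) lies midway between the tips of the shut fingers; the grasp point (between the pads) lies 19 mm behind it; z points along the fingers, y is the direction in which the jaws open and shut (so a half turn about z gives the same grasp; the last joint's range is limited). The gripper opens to 87 mm and grips with 3 to 60 N. Pads are 19 mm wide; open, the fingers measure 117 mm over their backs; the gripper's body (75 mm by 190 mm) begins 51 mm behind the grasp point.
Start: joints at [69.506, 18.392, -4.016, 83.108, 1.295, 78.541, -3.26], TCP at [0.236, -0.606, 0.223] pointing down, gripper open.
Joint ranges: [-163.93, 163.93], [-17.29, 119.83], [-79.2, 71.16], [3.27, 140.29], [-89.18, 269.18], [5.43, 117.66], [-154.24, 154.24]. Speed limits (degrees/s): [147.25, 147.25, 180, 180, 180, 180, 180].

## Interface

Orientations are given as [roll, pitch, yaw] about the fixed x, y, z axes, in that order (R = Rz(yaw) Ry(pitch) Rx(roll)).
In Python, from cell import env gives the robot as it stands. The module is installed in compiled form; this text tells all that it offers.
- The arm moves only by the tool servo_tool, never from a script. Its argument "plan" is a list of rows, each a list of 3 entries, a list of its own where there are three numbers: the opening, from 0 (shut) to 1 (fully open), then the shift along the tool's x, y, z in cm, then the turn, a rotation vector about the tool's x, y, z in degrees. A call has 1 to 20 rows; each row shifts and turns the pose as measured when the row begins, along the tool's axes as they then stand; what a row does not reach is not made up. A row lasts 1/12 s, in which the tool goes at most 41.7 mm and 7.16 degrees, less where a joint would pass 70% of its speed; a pose out of reach is approached as far as the arm can. A call is refused whole if a number of a shift passes 4.17 or a number of a turn 7.16, either way. A call with a gripper value outside its range is refused whole. The fingers move at their own pace and stop on an object; "force" is the grip in N (left out, the last holds). Time passes only in rows, so rows that do not move let the fingers close. It gives the time, the measured TCP pose, the force and the opening at its end, in the units of the state.
- env.get_obs(): the state, without advancing time (a new reading comes with each control period).
- env.read_camera(name): name is "scene" or "top" or "wrist"; returns a dict with "image" (420x560x3 uint8, blue, green, red), "fx", "fy", "cx", "cy" (pixels), "rvec" (rotation vector, rad) and "tvec" (3), from world to camera coordinates, as OpenCV has them; the wrist camera has in their place "T_tool_cam" (4x4, takes a point from camera to tool coordinates, whose origin is the TCP and whose axes are the flange's). Camera axes: x right, y down, z forward; pixel columns grow to the right and rows downward; lengths in m; the calibration is good to about 2 mm. The wrist camera is an equidistant fisheye: a pixel r from the principal point sees the ray r / f radians off the axis. A picture is of the moment at which its call begins: read the wrist's pose just before it. There is no depth.
- env.sign_off(): hands the job in, once; it reports no verdict.
The state is a dict: "time_s": time; "qpos": joint angles; "joint_velocities": joint speeds; "effort": joint torques, N m; "tool_pos": TCP position; "tool_rot": TCP orientation; "force": force on the tool from outside, world axes, zero at the start; "wrist_torque": the same for the moment, N m; "grip_width": finger opening in m.
Only numpy, scipy, OpenCV 4.12 (cv2) and the standard library are available. Lean on these libraries where they do the work, as an engineer would, in place of code of your own. Each camera call takes 0.05 s, during which the arm holds its last target. There are 200 camera calls.

## Working session

There is one attempt and no reset: what is moved stays moved. The work goes in short steps, Python scripts to look and compute and a tool call to move; the robot and the scene stay as the last step left them, time stands still between calls to the robot, and variables do not carry over. Pictures are saved under pics/ and viewed, about 8 in all and at most 12, crops included, and the job is handed in when it is done.

Besides the shell and the picture viewer there is one more tool, called after "Request:" by a JSON object that holds its "fn" and its "kwargs". servo_tool: Moves the arm, as the interface text tells. Its arguments: {"type":"object","properties":{"plan":{"type":"array"},"force":{"type":"number"}},"required":["plan"]}

```bash
mkdir -p pics; cat > h.py <<'E'
import numpy as np, cv2
from cell import env
def cam(n):
    c=env.read_camera(n); R=cv2.Rodrigues(np.array(c['rvec'],float))[0] if 'rvec' in c else None
    return c,R
def ray(c,R,uv):
    d=R.T@np.array([(uv[0]-c['cx'])/c['fx'],(uv[1]-c['cy'])/c['fy'],1.]); o=-R.T@np.array(c['tvec'],float).ravel(); return o,d
def onz(c,R,uv,z):
    o,d=ray(c,R,uv); return o+d*(z-o[2])/d[2]
def proj(c,R,p):
    q=R@np.array(p,float)+np.array(c['tvec'],float).ravel(); return [c['fx']*q[0]/q[2]+c['cx'],c['fy']*q[1]/q[2]+c['cy']]
E
python3 - <<'E'
from h import *
print(env.get_obs())
for n in ('scene','top'):
    c,R=cam(n); cv2.imwrite(f'pics/{n}0.png',c['image']); print(n,c['fx'],c['cx'],c['cy'],-R.T@np.array(c['tvec']).ravel(),R[2])
E
```

```text
{'time_s': 0.0, 'qpos': array([69.50583367, 18.44055489, -4.01324054, 83.17420066,  1.29658484,
       78.53923718, -3.26096274]), 'joint_velocities': array([-0.07123302, -0.07555825, -0.10774109, -0.02837055,  0.08146041,
       -0.08288241,  0.0499079 ]), 'effort': array([ 4.48967503e-04, -4.91286993e+01, -4.03566342e-01, -3.12529993e+01,
       -6.39283005e-02,  4.38176352e-02,  1.83660800e-04]), 'tool_pos': array([ 0.23585966, -0.60512026,  0.22145039]), 'tool_rot': array([-1.79891326e+02,  7.89386910e-03,  2.13010876e+01]), 'force': array([ 0.51504403, -0.26157802, -0.35043691]), 'wrist_torque': array([-0.0119255 , -0.02204045,  0.02508301]), 'grip_width': 0.08676607467996017}
scene 434.6512177336335 279.45920469116817 204.0747551826262 [ 1.02057522 -0.53992573  1.23433587] [-0.29184735  0.41995533 -0.85933849]
top 415.1458704251448 280.0891200937609 218.13159264913813 [ 0.41296202 -0.00724707  1.25337395] [ 1.68043781e-01 -2.30735834e-04 -9.85779506e-01]
```

View pics/scene0.png

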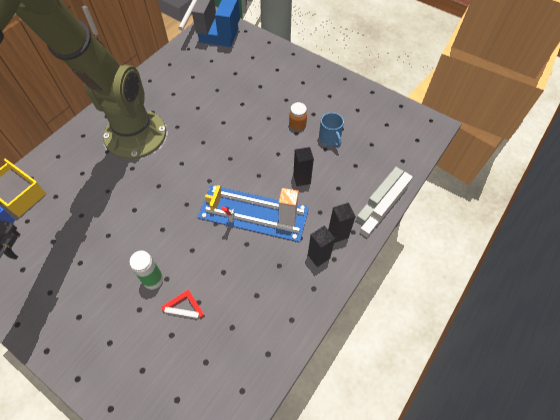

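View pics/top0.png

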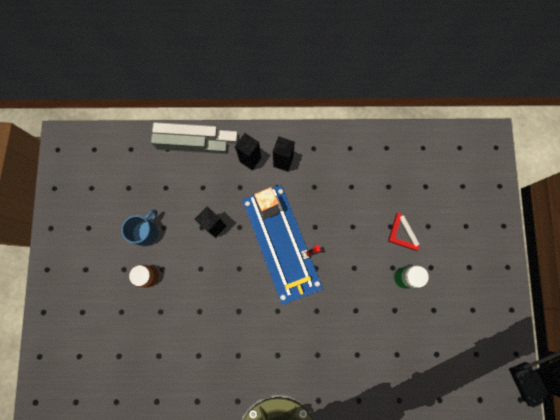

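```bash
cat > m.py <<'E'
from h import *
def blue(im):
    h=cv2.cvtColor(im,cv2.COLOR_BGR2HSV); return h,cv2.inRange(h,(100,140,60),(125,255,255))
for n,ctr in (('scene',(255,213)),('top',(283,243))):
    c,R=cam(n); h,m=blue(c['image'])
    m=cv2.morphologyEx(m,cv2.MORPH_CLOSE,np.ones((9,9)))
    cs,_=cv2.findContours(m,cv2.RETR_EXTERNAL,cv2.CHAIN_APPROX_NONE)
    k=min(cs,key=lambda k:np.hypot(*(k.reshape(-1,2).mean(0)-ctr)) if len(k)>80 else 1e9)
    P=np.array([onz(c,R,p,.008)[:2] for p in cv2.convexHull(k).reshape(-1,2)])
    r=cv2.minAreaRect((P*1000).astype(np.float32)); print(n,'plate',r)
    hsv={'yellow':((22,150,120),(34,255,255)),'copper':((8,60,120),(20,200,255)),'red':((0,170,90),(4,255,255)),'red2':((174,150,80),(180,255,255))}
    for name,(a,b) in hsv.items():
        q=cv2.inRange(h,a,b); N,_,st,ce=cv2.connectedComponentsWithStats(q)
        for i in range(1,N):
            if st[i,4]>12 and np.hypot(*(ce[i]-ctr))<75: print(n,name,ce[i].round(1),st[i],{z:onz(c,R,ce[i],z)[:2].round(3) for z in (.06,.137,.148)})
c,R=cam('top');I=c['image'];A=cv2.resize(I[170:310,210:345],None,fx=4,fy=4,interpolation=2)
cv2.imwrite('pics/topcrop.png',A)
c,R=cam('scene');I=c['image'];B=cv2.resize(I[140:270,190:390],None,fx=4,fy=4,interpolation=2)
cv2.imwrite('pics/scenecrop.png',B)
E
python3 m.py
```

```text
scene plate ((552.0847778320312, -15.060867309570312), (338.52880859375, 128.15359497070312), 20.7381649017334)
scene yellow [213.2 195.6] [205 186  15  20  83] {0.06: array([ 0.432, -0.063]), 0.137: array([ 0.471, -0.094]), 0.148: array([ 0.476, -0.098])}
scene copper [216.  200.7] [210 188  12  24  98] {0.06: array([ 0.451, -0.072]), 0.137: array([ 0.489, -0.103]), 0.148: array([ 0.494, -0.107])}
scene copper [287.1 197.3] [279 188  20  19 174] {0.06: array([0.627, 0.068]), 0.137: array([0.653, 0.029]), 0.148: array([0.657, 0.023])}
scene copper [207.8 199.5] [205 197   6   6  23] {0.06: array([ 0.427, -0.084]), 0.137: array([ 0.466, -0.114]), 0.148: array([ 0.472, -0.118])}
scene red [224.2 208.8] [222 208   5   3  13] {0.06: array([ 0.491, -0.08 ]), 0.137: array([ 0.526, -0.11 ]), 0.148: array([ 0.531, -0.115])}
top plate ((549.5178833007812, -10.798934936523438), (339.6556091308594, 129.17115783691406), 21.338666915893555)
top yellow [297.8 283.7] [285 277  26  17 124] {0.06: array([ 0.427, -0.057]), 0.137: array([ 0.426, -0.054]), 0.148: array([ 0.426, -0.053])}
top copper [266.2 200. ] [254 187  25  25 190] {0.06: array([0.671, 0.033]), 0.137: array([0.654, 0.03 ]), 0.148: array([0.652, 0.03 ])}
top red [316.2 248.6] [313 245   8   8  46] {0.06: array([ 0.527, -0.111]), 0.137: array([ 0.519, -0.104]), 0.148: array([ 0.518, -0.103])}
```

View pics/topcrop.png

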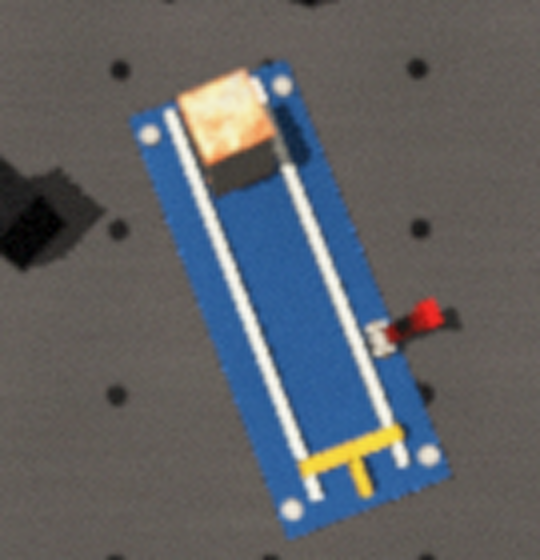

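View pics/scenecrop.png

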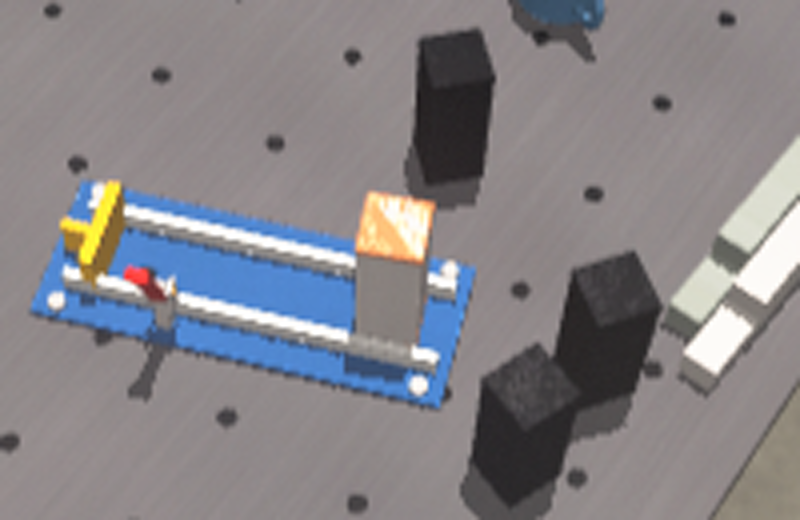

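The scene shows one box that fits: it has a copper cap and steel sides and stands in the blue jig's channel (top (266,200), scene (287,197)). The three others at top (248,152), (284,153) and (211,222) are black look-alikes off the jig. The red hold-down end is at top (316,249) and the yellow stop at top (298,284). The plate measures 339 x 129 mm, and the stop and tip come out where they should. Next I'll check how much room the black boxes leave.

```bash
cat >> h.py <<'E'
J0=np.array([.551,-.013]); a=np.radians(201.); JX=np.array([np.cos(a),np.sin(a)]); JY=np.array([-np.sin(a),np.cos(a)])
def jig(p): d=np.array(p[:2])-J0; return np.round(np.array([d@JX,d@JY])*1000,1)
def world(x,y): return J0+(x*JX+y*JY)/1000
def st():
    o=env.get_obs(); p=o['tool_pos']; print(round(o['time_s'],2),'jig',jig(p),'z',round(p[2]*1000,1),'rot',o['tool_rot'].round(2),'F',o['force'].round(1),'w',round(o['grip_width'],3),'q',o['qpos'].round(0))
E
python3 - <<'E'
from h import *
T={}
for n in('top','scene'):
    c,R=cam(n);T[n]=(c,R); h=cv2.cvtColor(c['image'],cv2.COLOR_BGR2HSV)
    q=cv2.inRange(h,(0,0,0),(180,255,48)); 
    N,_,s,ce=cv2.connectedComponentsWithStats(q)
    for i in range(1,N):
        if 250<s[i,4]<2500: print(n,ce[i].round(1),s[i])
def tri(u,v):
    A=[];b=[]
    for n,p in(('top',u),('scene',v)):
        o,d=ray(*T[n],p); d/=np.linalg.norm(d);M=np.eye(3)-np.outer(d,d);A.append(M);b.append(M@o)
    return np.linalg.lstsq(np.vstack(A),np.hstack(b),rcond=None)[0]
# tops: crops are x4
for nm,u,v in(('copper',(266.2-.5,199.),(287.5,196.5)),('tip',(316.2,248.6),(224.5,209))):
    p=tri(u,v);print(nm,p.round(3),jig(p))
for nm,p in(('b1',(306.-2,154.5)),('b2',(344.,211)),('b3',(322.,234.5))):
    w=onz(*T['scene'],p,.148);print(nm,w.round(3),jig(w))
E
```

```text
top [249.9 152.2] [235 134  35  36 722]
top [284.7 154.6] [273 137  28  34 662]
top [213.9 222.3] [195 207  40  31 634]
top [155.2 230.6] [142 213  24  32 333]
scene [131.6  87.2] [125  73  14  28 263]
scene [302.4 171.1] [294 152  19  34 428]
scene [329.8 239.1] [308 209  46  57 856]
copper [0.655 0.03  0.142] [-112.4   -3.4]
tip [ 0.521 -0.105  0.124] [61.2 75.4]
b1 [0.61  0.182 0.148] [-125.1 -161.3]
b2 [0.817 0.08  0.148] [-281.3    8.4]
b3 [ 0.806 -0.021  0.148] [-234.9   98.5]
```

Request:
{"fn": "servo_tool", "kwargs": {"plan": [[0,[3,-2,0],[0,0,0]],[0,[3,-2,0],[0,0,0]],[0,[3,-2,0],[0,0,0]],[0,[3,-2,0],[0,0,0]],[0,[3,-2,0],[0,0,0]],[0,[3,-2,0],[0,0,0]],[0,[3,-2,0],[0,0,0]],[0,[3,-2,0],[0,0,0]],[0,[3,-2,0],[0,0,0]],[0,[3,-2,0],[0,0,0]]]}}

```text
time_s: 1.23
tool_pos: [0.4437, -0.3092, 0.2202]
tool_rot: [179.7, 0.3, 20.0]
force: [0.9, -0.2, 1.5]
grip_width: 0.0287
```

Request:
{"fn": "servo_tool", "kwargs": {"plan": [[0,[3,-2,0],[0,0,-1]],[0,[3,-2,0],[0,0,0]],[0,[3,-2,0],[0,0,0]],[0,[3,-2,0],[0,0,0]],[0,[3,-2,0],[0,0,0]],[0,[3,-2,0],[0,0,0]],[0,[3,-2,0],[0,0,0]],[0,[3,-2,0],[0,0,0]],[0,[3,-2,0],[0,0,0]],[0,[3,-2,0],[0,0,0]],[0,[3,-2,0],[0,0,0]],[0,[3,-1,0],[0,0,0]],[0,[0,0,0],[0,0,0]]]}}

```text
time_s: 2.32
tool_pos: [0.7093, 0.0616, 0.2182]
tool_rot: [179.7, 0.0, 21.4]
force: [-1.6, 0.7, -0.9]
grip_width: 0.0003
```

```bash
python3 -c "
from h import *
st()"
```

```text
2.32 jig [-174.5  -12.9] z 218.2 rot [179.69   0.    21.43] F [-1.6  0.7 -0.9] w 0.0 q [ 13.  29. -31.  72.  15.  82. -85.]
```

Request:
{"fn": "servo_tool", "kwargs": {"plan": [[0,[0,1.2,2.5],[0,0,0]],[0,[0,0,2.5],[0,0,0]],[0,[0,0,2.5],[0,0,0]],[0,[0,0,0.6],[0,0,0]],[0,[0,0,0],[0,0,0]]]}}

```text
time_s: 2.73
tool_pos: [0.7159, 0.0543, 0.135]
tool_rot: [179.8, -0.2, 21.8]
force: [0.7, -0.5, 1.0]
grip_width: 0.0003
```

```bash
python3 - <<'E'
from h import *
st()
c=env.read_camera('wrist'); print(c['T_tool_cam']); cv2.imwrite('pics/w1.png',c['image'])
E
```

```text
2.73 jig [-178.1   -3.7] z 135.0 rot [179.78  -0.18  21.77] F [ 0.7 -0.5  1. ] w 0.0 q [ 14.  32. -30.  78.  16.  74. -85.]
[[ 9.45410614e-05 -9.66807661e-01 -2.55505260e-01  7.02039150e-02]
 [ 9.99999545e-01 -1.51151721e-04  9.41959711e-04 -9.07557219e-04]
 [-9.49313924e-04 -2.55505232e-01  9.66807207e-01 -1.62406556e-01]
 [ 0.00000000e+00  0.00000000e+00  0.00000000e+00  1.00000000e+00]]
```

View pics/w1.png

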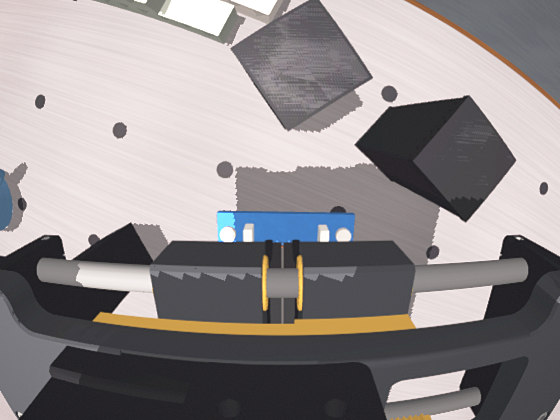

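The wrist view shows the shut fingers (285,285) centred over the jig end (218–355 across), with both black boxes well clear at (300,65) and (440,155). Now I'll push gently at the top of the tube.

Request:
{"fn": "servo_tool", "kwargs": {"plan": [[0,[-1.5,0.2,0],[0,0,0.8]],[0,[-1.5,0.1,0],[0,0,0]],[0,[-0.5,0,0],[0,0,0]],[0,[-0.5,0,0],[0,0,0]],[0,[-0.5,0,0],[0,0,0]],[0,[-0.5,0,0],[0,0,0]],[0,[-0.5,0,0],[0,0,0]],[0,[-0.5,0,0],[0,0,0]],[0,[-0.5,0,0],[0,0,0]],[0,[-0.5,0,0],[0,0,0]]]}}

```text
time_s: 3.62
tool_pos: [0.6547, 0.0259, 0.1456]
tool_rot: [179.5, -1.1, 20.9]
force: [0.9, -0.8, -0.7]
grip_width: 0.0006
```

```bash
python3 -c "
from h import *
st()"
```

```text
3.62 jig [-110.8    0.8] z 145.6 rot [179.52  -1.12  20.92] F [ 0.9 -0.8 -0.7] w 0.001 q [ 19.  24. -31.  88.  13.  70. -83.]
```

Request:
{"fn": "servo_tool", "kwargs": {"plan": [[0,[-0.5,0,0.3],[0,-1,0]],[0,[-0.5,0,0.3],[0,0,0]],[0,[-0.5,0,0.1],[0,0,0]],[0,[-0.5,0,0.1],[0,0,0]],[0,[-0.5,0,0.1],[0,0,0]],[0,[-0.5,0,0.1],[0,0,0]],[0,[-0.3,0,0],[0,0,0]],[0,[0,0,0],[0,0,0]],[0,[0,0,0],[0,0,0]]]}}

```text
time_s: 4.37
tool_pos: [0.618, 0.012, 0.1329]
tool_rot: [179.6, 0.2, 20.9]
force: [-0.6, 0.5, 0.3]
grip_width: 0.0003
```

```bash
python3 - <<'E'
from h import *
st()
c,R=cam('scene'); cv2.imwrite('pics/s2.png',cv2.resize(c['image'][120:280,180:390],None,fx=3,fy=3))
E
```

```text
4.37 jig [-71.5   0.7] z 132.9 rot [179.57   0.23  20.89] F [-0.6  0.5  0.3] w 0.0 q [ 22.  21. -31.  93.  12.  69. -81.]
```

View pics/s2.png

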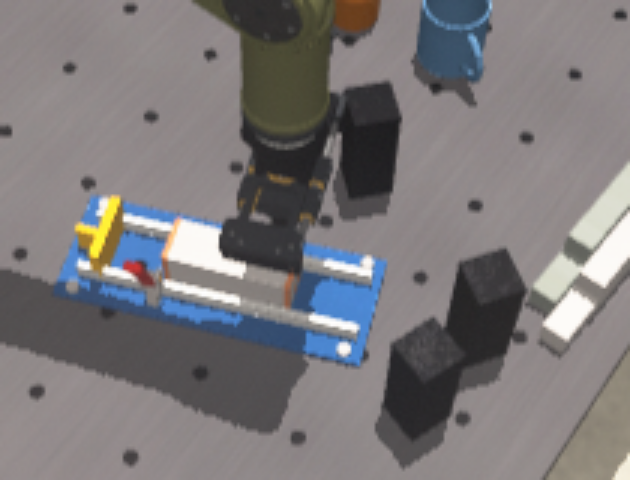

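The tube is lying in the channel, with its front end at about (170,250) and its back at about (290,285) in the crop. I'll back off, lower the fingers, and push.

Request:
{"fn": "servo_tool", "kwargs": {"plan": [[0,[0,0,-0.5],[0,0,0]],[0,[2,0,0],[0,0,0]],[0,[2,0,0],[0,0,0]],[0,[1.5,0,0],[0,0,0]],[0,[0,0,0],[0,0,0]]]}}

```text
time_s: 4.83
tool_pos: [0.6722, 0.0316, 0.1402]
tool_rot: [179.5, 0.1, 20.8]
force: [-0.9, 0.4, -0.1]
grip_width: 0.0005
```

```bash
python3 - <<'E'
from h import *
st()
c,R=cam('scene')
for p in ((170,225),(167,278),(290,305)): # front top far, front near, back near-top
    q=(180+p[0]/3,120+p[1]/3); print(jig(onz(c,R,q,.058)))
h=cv2.cvtColor(c['image'],cv2.COLOR_BGR2HSV); q=cv2.inRange(h,(6,70,110),(20,255,255)); N,_,s,ce=cv2.connectedComponentsWithStats(q)
for i in range(1,N):
    if s[i,4]>3 and 220<ce[i][0]<300 and 180<ce[i][1]<240: print(ce[i],s[i],jig(onz(c,R,ce[i],.04)))
E
```

```text
4.83 jig [-129.2    1.8] z 140.2 rot [1.7948e+02 1.1000e-01 2.0790e+01] F [-0.9  0.4 -0.1] w 0.0 q [ 18.  27. -31.  85.  15.  72. -84.]
[ 57.8 -18.2]
[41.6 44.5]
[-89.8  43.5]
[292.6 182.4] [290 181   7   3  10] [-101.5 -121.4]
[235.88235294 202.76470588] [234 193   6  20  34] [56.3  0.1]
[275.92307692 215.03846154] [275 209   4  13  26] [-79.2  11.7]
```

Request:
{"fn": "servo_tool", "kwargs": {"plan": [[0,[0,0,2.5],[0,0,0]],[0,[0,0,2.5],[0,0,0]],[0,[0,0,2.5],[0,0,0]],[0,[0,-0.2,1.5],[0,0,0]],[0,[0,0,0.7],[0,0,0]],[0,[0,0,0],[0,0,0]]]}}

```text
time_s: 5.38
tool_pos: [0.6695, 0.0303, 0.0433]
tool_rot: [179.3, 0.1, 20.7]
force: [-0.7, 0.2, 0.8]
grip_width: 0.0002
```

```bash
python3 -c "
from h import *
st()"
```

```text
5.38 jig [-126.1    2. ] z 43.3 rot [1.7933e+02 7.0000e-02 2.0750e+01] F [-0.7  0.2  0.8] w 0.0 q [ 17.  31. -29.  90.  17.  63. -86.]
```

Request:
{"fn": "servo_tool", "kwargs": {"plan": [[0,[-1,-0.2,0.2],[0.7,0,0]],[0,[-1,0,0.2],[0,0,0]],[0,[-0.6,0,0.1],[0,0,0]],[0,[-0.5,0,0.1],[0,0,0]],[0,[-0.5,0,0.1],[0,0,0]],[0,[-0.5,0,0],[0,0,0]],[0,[-0.5,0,0],[0,0,0]],[0,[-0.5,0,0],[0,0,0]]]}}

```text
time_s: 6.05
tool_pos: [0.6237, 0.0143, 0.0427]
tool_rot: [179.9, -0.7, 20.8]
force: [2.2, 0.7, -1.6]
grip_width: 0.0007
```

```bash
python3 -c "
from h import *
st()"
```

```text
6.05 jig [-77.6   0.6] z 42.7 rot [179.89  -0.68  20.77] F [ 2.2  0.7 -1.6] w 0.001 q [ 21.  26. -30.  98.  15.  59. -84.]
```

Request:
{"fn": "servo_tool", "kwargs": {"plan": [[0,[-0.5,0,0.2],[0,-0.7,0]],[0,[-0.5,0,0.1],[0,0,0]],[0,[-0.5,0,0.1],[0,0,0]],[0,[-0.5,0,0.1],[0,0,0]],[0,[-0.5,0,0.1],[0,0,0]],[0,[-0.4,0,0],[0,0,0]],[0,[-0.4,0,0],[0,0,0]],[0,[-0.3,0,0],[0,0,0]]]}}

```text
time_s: 6.72
tool_pos: [0.5965, 0.0042, 0.0424]
tool_rot: [179.7, -1.1, 20.9]
force: [3.3, 1.2, 1.3]
grip_width: 0.001
```

```bash
python3 -c "
from h import *
st()"
```

```text
6.72 jig [-48.7   0.2] z 42.4 rot [179.69  -1.11  20.89] F [3.3 1.2 1.3] w 0.001 q [ 23.  23. -31. 102.  14.  57. -82.]
```

Request:
{"fn": "servo_tool", "kwargs": {"plan": [[0,[-0.5,0,0.1],[0,-0.7,0]],[0,[-0.5,0,0.1],[0,0,0]],[0,[-0.4,0,0.1],[0,0,0]],[0,[-0.4,0,0],[0,0,0]],[0,[-0.4,0,0],[0,0,0]]]}}

```text
time_s: 7.13
tool_pos: [0.5798, -0.0025, 0.0424]
tool_rot: [179.6, -1.0, 20.9]
force: [3.2, 1.6, -0.3]
grip_width: 0.0003
```

```bash
python3 -c "
from h import *
st()"
```

```text
7.13 jig [-30.7   0.6] z 42.4 rot [179.56  -0.99  20.92] F [ 3.2  1.6 -0.3] w 0.0 q [ 24.  21. -31. 105.  13.  57. -81.]
```

Close now, so I'll keep going in small steps until the force jumps.

Request:
{"fn": "servo_tool", "kwargs": {"plan": [[0,[-0.4,0,0.1],[0,-0.5,0]],[0,[-0.4,0,0],[0,0,0]]]}}

```text
time_s: 7.3
tool_pos: [0.5794, -0.0022, 0.0436]
tool_rot: [179.5, -1.5, 21.0]
force: [13.0, 4.7, -2.0]
grip_width: 0.0005
```

Request:
{"fn": "servo_tool", "kwargs": {"plan": [[0,[-0.4,0,0.1],[0,0,0]],[0,[-0.4,0,0],[0,0,0]]]}}

```text
time_s: 7.47
tool_pos: [0.5796, -0.0022, 0.045]
tool_rot: [179.4, -2.6, 21.1]
force: [11.6, 3.8, -1.5]
grip_width: 0.0002
```

```bash
python3 -c "
from h import *
st()"
```

```text
7.47 jig [-30.6   0.1] z 45.0 rot [179.39  -2.55  21.09] F [11.6  3.8 -1.5] w 0.0 q [ 25.  20. -31. 106.  12.  55. -81.]
```

The force jumped from 3.4 N (sliding) to about 14 N, and the TCP stalled at jig x = -30.6, which is where it should be with the tube home. I'll retreat, rise, and go round to the outside of the hold-down.

Request:
{"fn": "servo_tool", "kwargs": {"plan": [[0,[1,0,0],[0,0,0]],[0,[1.5,0,0],[0,-2,0]],[0,[0.5,0,-2],[0,0,0]],[0,[0,0,-3],[0,0,0]],[0,[0,0,-3],[0,0,0]],[0,[0,0,-3],[0,0,0]],[0,[0,0,-3],[0,0,0]],[0,[0,0,-3],[0,0,0]],[0,[0,0,-1],[0,0,0]],[0,[0,0,0],[0,0,0]]]}}

```text
time_s: 8.3
tool_pos: [0.5878, 0.0021, 0.2194]
tool_rot: [180.0, 2.7, 20.8]
force: [0.7, 0.5, -0.4]
grip_width: 0.0004
```

```bash
python3 -c "
from h import *
st()"
```

```text
8.3 jig [-39.7  -0.9] z 219.4 rot [179.97   2.73  20.81] F [ 0.7  0.5 -0.4] w 0.0 q [ 24.  16. -33.  89.   9.  80. -79.]
```

Request:
{"fn": "servo_tool", "kwargs": {"plan": [[0,[0,2,0],[0,2.5,0]],[0,[-1,2,0],[0,0,0]],[0,[-1.5,2,0],[0,0,0]],[0,[-2,2,0],[0,0,0]],[0,[-2,2,0],[0,0,0]],[0,[-2,1.5,0],[0,0,0]],[0,[-1,0.5,0],[0,0,0]],[0,[0,0,0],[0,0,0]]]}}

```text
time_s: 8.97
tool_pos: [0.5256, -0.1491, 0.2026]
tool_rot: [-179.0, 1.9, 20.9]
force: [0.4, -0.5, 0.7]
grip_width: 0.0004
```

```bash
python3 - <<'E'
from h import *
st()
c,R=cam('scene'); cv2.imwrite('pics/s3.png',cv2.resize(c['image'][120:280,160:370],None,fx=3,fy=3,interpolation=2))
E
```

```text
8.97 jig [ 72.5 118. ] z 202.6 rot [-179.      1.91   20.94] F [ 0.4 -0.5  0.7] w 0.0 q [ 37.  10. -27.  97.   5.  76. -60.]
```

View pics/s3.png

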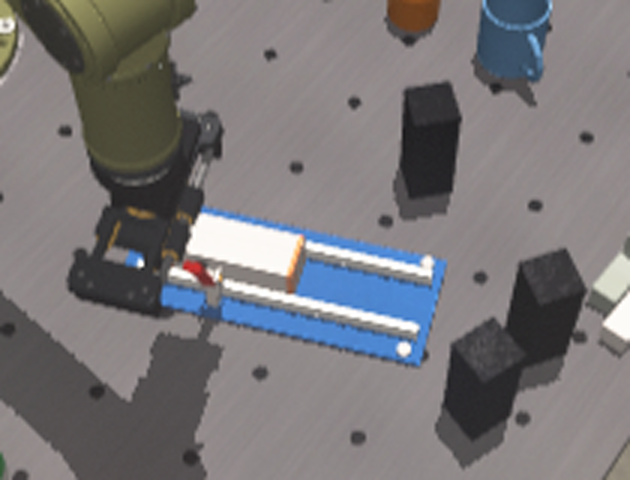

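The hold-down is still open at (200,272), and the tube's rear cap is at (297,260). I'll descend outside the bar.

Request:
{"fn": "servo_tool", "kwargs": {"plan": [[0,[0.6,0.3,1],[-1,1.5,0]],[0,[0.6,0,2],[0,0,0]],[0,[0,0,2],[0,0,0]],[0,[0,0,1.5],[0,0,0]],[0,[0,0,0],[0,0,0]]]}}

```text
time_s: 9.43
tool_pos: [0.5404, -0.1365, 0.1329]
tool_rot: [-179.7, 0.2, 21.5]
force: [-0.5, 0.1, -0.6]
grip_width: 0.0003
```

```bash
python3 -c "
from h import *
st()"
```

```text
9.43 jig [ 54.1 111.5] z 132.9 rot [-179.73    0.23   21.53] F [-0.5  0.1 -0.6] w 0.0 q [ 36.  13. -28. 102.   6.  67. -62.]
```

Request:
{"fn": "servo_tool", "kwargs": {"plan": [[0,[-0.3,0.3,0.8],[0,0,0]],[0,[-0.2,0,0.3],[0,0,0]],[0,[0,-0.5,0],[0,0,0]],[0,[0,-0.5,0],[0,0,0]],[0,[0,-0.5,0],[0,0,0]],[0,[0,-0.5,0],[0,0,0]],[0,[0,-0.5,0],[0,0,0]],[0,[0,-0.5,0],[0,0,0]],[0,[0,-0.5,0],[0,0,0]]]}}

```text
time_s: 10.18
tool_pos: [0.5258, -0.1019, 0.1247]
tool_rot: [-179.8, -0.1, 21.8]
force: [1.6, -0.4, -0.3]
grip_width: 0.0005
```

```bash
python3 -c "
from h import *
st()"
```

```text
10.18 jig [55.3 73.9] z 124.7 rot [-1.7983e+02 -6.0000e-02  2.1850e+01] F [ 1.6 -0.4 -0.3] w 0.001 q [ 35.  11. -29. 106.   5.  65. -64.]
```

Request:
{"fn": "servo_tool", "kwargs": {"plan": [[0,[0,-0.5,0],[0,0,0.5]],[0,[0,-0.5,0],[0,0,0]],[0,[0,-0.5,0],[0,0,0]],[0,[0,-0.5,0],[0,0,0]],[0,[0,0,0],[0,0,0]],[0,[0,0,0],[0,0,0]],[0,[0,0,0],[0,0,0]],[0,[0,0,0],[0,0,0]]]}}

```text
time_s: 10.85
tool_pos: [0.5172, -0.0791, 0.1251]
tool_rot: [-179.8, -0.1, 21.4]
force: [0.2, -0.2, 0.5]
grip_width: 0.0006
```

```bash
python3 - <<'E'
from h import *
st()
c,R=cam('scene'); cv2.imwrite('pics/s4.png',cv2.resize(c['image'][160:260,180:320],None,fx=4,fy=4,interpolation=2))
E
```

```text
10.85 jig [55.3 49.6] z 125.1 rot [-1.7982e+02 -7.0000e-02  2.1420e+01] F [ 0.2 -0.2  0.5] w 0.001 q [ 34.   9. -30. 107.   5.  65. -67.]
```

View pics/s4.png

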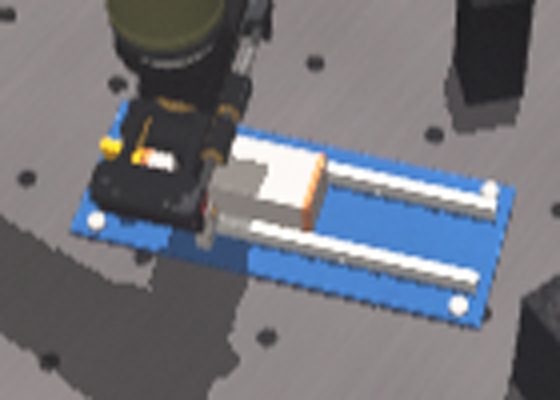

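The bar seems to have swung over, though the gripper partly hides it. I'll move straight up and clear to check.

Request:
{"fn": "servo_tool", "kwargs": {"plan": [[0,[0,0,-2],[0,0,0]],[0,[0,0,-3],[0,0,0]],[0,[0,0,-3],[0,0,0]],[0,[0,2,-2],[0,0,0]],[0,[0,3,0],[0,0,0]],[0,[0,3,0],[0,0,0]],[0,[0,3,0],[0,0,0]],[0,[0,3,0],[0,0,0]],[0,[0,3,0],[0,0,0]],[0,[0,3,0],[0,0,0]],[0,[0,3,0],[0,0,0]],[0,[0,2,0],[0,0,0]],[0,[0,0,0],[0,0,0]]]}}

```text
time_s: 11.98
tool_pos: [0.6117, -0.3255, 0.227]
tool_rot: [-179.9, 0.1, 21.4]
force: [-0.5, -0.1, -0.9]
grip_width: 0.0003
```

```bash
python3 - <<'E'
from h import *
st()
c,R=cam('scene'); A=cv2.resize(c['image'][160:260,180:320],None,fx=4,fy=4,interpolation=2)
c2,R2=cam('top'); B=cv2.resize(c2['image'][180:305,235:345],None,fx=4,fy=4,interpolation=2)
cv2.imwrite('pics/s5.png',cv2.resize(np.hstack([np.pad(A,((0,100),(0,0),(0,0))),B]),None,fx=.8,fy=.8,interpolation=3))
h=cv2.cvtColor(c['image'],cv2.COLOR_BGR2HSV);q=cv2.inRange(h,(6,70,110),(20,255,255)); N,_,s,ce=cv2.connectedComponentsWithStats(q)
for i in range(1,N):
    if s[i,4]>3 and 205<ce[i][0]<300 and 180<ce[i][1]<240: print(ce[i].round(1),s[i],jig(onz(c,R,ce[i],.033)))
for n,(C,Q) in dict(scene=(c,R),top=(c2,R2)).items():
    h=cv2.cvtColor(C['image'],cv2.COLOR_BGR2HSV);q=cv2.inRange(h,(0,170,90),(4,255,255))|cv2.inRange(h,(174,150,80),(180,255,255));N,_,s,ce=cv2.connectedComponentsWithStats(q)
    for i in range(1,N):
        if s[i,4]>3: print(n,'red',ce[i].round(1),s[i,4],jig(onz(C,Q,ce[i],.065)))
E
```

```text
11.98 jig [ 55.3 313.5] z 227.0 rot [-1.7995e+02  1.1000e-01  2.1390e+01] F [-0.5 -0.1 -0.9] w 0.0 q [ 41.  25. -22.  75.   9.  82. -49.]
[218.5 185.2] [217 185   4   2   4] [133.5 -53.9]
[215.1 201.8] [210 188  11  24  74] [123.9   9.5]
[207.8 199.5] [205 197   6   6  23] [149.6   7. ]
[257.6 208.5] [255 199   6  19  48] [-15.5  -0.9]
scene red [233.1 199.7] 90 [61.7  5.2]
scene red [184.2 302.9] 222 [ 92.4 356.9]
top red [400.2 240. ] 185 [122.6 316.8]
top red [292.3 259. ] 108 [60.7  7.4]
```

View pics/s5.png

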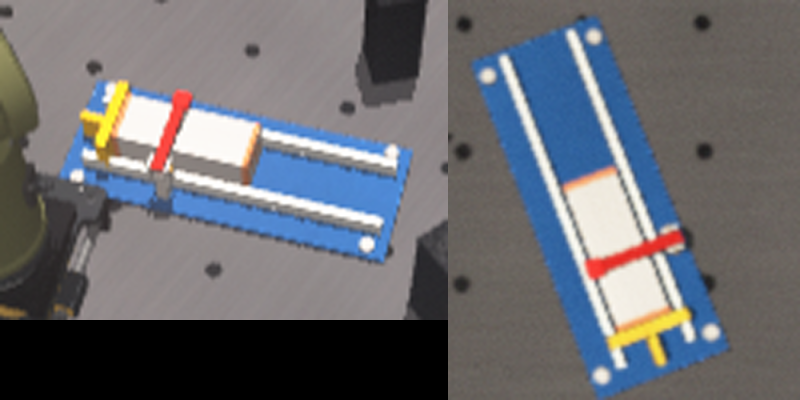

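The left view (scene) shows the red bar lying across the tube from (163,165) to (182,97). The right view (top) shows the tube's front copper cap touching the yellow stop at (645,325). The rear cap is at about jig x = -16 to -20, as expected when home. Handing in.

```bash
python3 -c "
from h import *
print(env.sign_off()); st()"
```

```text
the job is handed in; nothing more can be done
None
the job is handed in; nothing more can be done
```

The jig is loaded and I've handed the job in at about 12 s on the robot's clock; sign-off gives no verdict. By pushing only, I tipped the box section into the channel and slid it against the yellow stop. I then pushed the hold-down over so it dropped onto the box.

- **Box home:** the push force rose from about 3.4 N (sliding) to about 14 N, and the fingers stalled at jig x = -30.6 mm; about -30 means home. In the final top view the front cap touches the stop. The rear cap measured about -16 mm against an expected -20 mm, a difference I put down to pixel accuracy, but I did not check it further.
- **Hold-down:** both cameras put the red part of the bar at jig x of about 61 mm, lying across the top of the box.
- **Bystanders:** the arm kept clear of the other things on the bench, and nothing in the pictures looked moved. I did not re-measure their positions at the end.
- **At hand-in:** the arm was clear of everything, and the largest force reading on the tool after any move was about 14 N.

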